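# Seat a microscope camera tube in the V of the centring station

## Robot

A 6-joint arm with a two-finger parallel gripper is mounted at the origin on the work surface. World frame = base frame: x ahead of the robot, y to its left, z up, the work surface at z = 0. Lengths are in mm, angles in rad, forces in N, time in s.
With the tool pointing down it reaches from about 325 to 1000 mm from the base axis. Payload 5.1 kg.
Tool frame: the origin (TCP) lies midway between the tips of the shut fingers; the grasp point (between the pads) lies 19 mm behind it (r.tcp_to_grasp is the distance from the TCP to the grasp point, in mm); z points along the fingers, x is the direction in which the jaws open and shut, and the axes are right-handed (so a half turn about z gives the same grasp; the last joint's range is limited). The gripper opens to 85 mm and grips with 20 to 120 N. Pads are 22 mm wide; open, the fingers measure 114 mm over their backs; the gripper's body (76 mm by 85 mm) begins 54 mm behind the grasp point. The pads swing forward as they close: fully open they stand 13 mm farther back than shut.
Start: joints at [1.023, 0.124, 1.65, -0, 1.367, -0.083], TCP at [291.376, 581.02, 231.322] pointing down, gripper open.
Joint ranges: [-2.61, 2.61], [-1.02, 2.33], [0.03, 2.71], [-1.35, 4.49], [0.32, 2.68], [-2.91, 2.91]. Speed limits (rad/s): [2.57, 2.57, 3.14, 3.14, 3.14, 3.14].

## Interface

Orientations are given as a 3x3 rotation matrix whose columns are the frame's x, y, z axes.
In Python, from workcell import r, eyes gives the robot as it stands.
- The arm moves only by the shell command python3 -m handwheel 'ROWS' [FORCE]. ROWS is text: rows parted by semicolons, each of 7 numbers parted by spaces: the shift along the tool's x, y, z in cm, then the turn, a rotation vector about the tool's x, y, z in rad, then the gripper command: -1 is fully open, 1 is shut, values between are in proportion. A call has exactly 8 rows; each row is the pose to reach, as a shift and turn from the pose commanded when the call began, along the tool's axes at that moment; what a row does not reach only later rows make up. A row lasts 1/12 s, in which the tool goes at most 41.7 mm and 7.16 degrees, less where a joint would pass 70% of its speed; a pose out of reach is approached as far as the arm can. A call with a gripper value outside its range is refused whole. The fingers move at their own pace and stop on an object; FORCE is the grip in N (left out, the last holds). Time passes only in rows, so rows that repeat a pose let the fingers close, or fill a call up. It gives the time, the measured TCP pose, the force and the opening at its end, in the units of the state.
- r.read_state(): the state, without advancing time (a new reading comes with each control period).
- eyes.snapshot(name): name is "scene" or "top"; returns a dict with "img" (420x560x3 uint8, red, green, blue), "intrinsics" (3x3 intrinsics, pixels), "dist" ([k1, k2, p1, p2, k3] as OpenCV has them; the pictures are not rectified), "rvec" (rotation vector, rad) and "tvec" (3), from world to camera coordinates, as OpenCV has them. Camera axes: x right, y down, z forward; pixel columns grow to the right and rows downward; lengths in mm; the calibration is good to about 2 mm. A picture is of the moment at which its call begins. There is no depth.
- r.sign_off(): hands the job in, once; it reports no verdict.
The state is a dict: "clock": time; "q": joint angles; "qvel": joint speeds; "effort": joint torques, N m; "tool_pos": TCP position; "tcp_rot": TCP orientation; "force": force on the tool from outside, world axes, zero at the start; "ft_torque": the same for the moment, N m; "grip_width": finger opening in mm.
Only numpy, scipy, OpenCV 4.12 (cv2) and the standard library are available. Lean on these libraries where they do the work, as an engineer would, in place of code of your own. Each camera call takes 0.05 s, during which the arm holds its last target.

## Task

Stand the aluminium camera tube with the blue ring upright on the blue plate of the centring station, in front of the V and clear of its faces. Then slide it along the plate into the V and press it steadily home with about 8 newtons for a second or so, easing it sideways by feel until both faces share the load, and gently enough that neither face ever takes more than 20. Leave it standing there, upright and settled against both faces, and leave everything else on the bench alone.

Things in the scene. Friction and masses are not known exactly. Their poses are not given: they have to be found in the camera images.
- tube: the camera tube: a solid upright aluminium cylinder, 40 mm in diameter and 70 mm tall, with a blue painted ring 56 to 62 mm above its foot and a black top with a small lens; about 0.25 kg (it varies). Origin at the centre of its underside, z along its axis. It starts upright on the bench. Pushed above the top of the V (42 mm above its foot) it tilts, pressed down it sticks to the plate, and pushed to one side it bears on one face only
- station: the centring station, fixed to the bench: a blue plate 210 mm (its x) by 130 mm (its y) by 12 mm high with a steel V standing on its far half. Origin at the centre of the plate's underside on the bench, z up. The V opens towards the plate's -x end, so the tube is pushed in along the plate's +x. Nothing stands on the plate from its -x end to x = +40 mm. The enamel is smooth (friction about 0.25). Its place and yaw vary
- face_left: the V's face on the plate's +y side: a smooth vertical steel slab 44 mm long, 12 mm thick, standing from 12 to 54 mm above the bench. Origin at the foot of the line where the seated tube touches it; x points horizontally into the slab, square to its face (45 degrees from the plate's +x towards its +y). The face is rigid and smooth (friction about 0.25)
- face_right: the V's other face, the same slab mirrored on the plate's -y side: x points into the slab, 45 degrees from the plate's +x towards its -y
- seat (a point): where the centre of the tube's foot comes to rest when it touches both faces: on the plate's top (12 mm above the bench), on the V's centre line, 45 mm from the plate's centre towards +x. Its axes are the station's. The V's inner corner is 28 mm farther on; a steel stop behind the corner stands 48 mm above the bench
- stand_mark (a point): middle of a thin white line on the plate's top, 20 mm from the plate's centre towards -x (65 mm in front of the seat): a good place to stand the tube first. Its axes are the station's
- eyepiece: bystander: a loose black and steel eyepiece, 42 mm in diameter and 56 mm tall, standing upright; origin at its underside
- reagent: bystander: a loose amber glass jar with a white cap, 48 mm in diameter, 75 mm tall; origin at its underside
- beaker: bystander: a loose clear beaker, 64 mm in diameter, 85 mm tall; origin at its underside
- slide_box: bystander: a loose green slide tray 80 by 160 by 35 mm; origin at the centre of its underside
- wash_bottle: bystander: a loose white bottle with a red cap, 64 mm in diameter, 150 mm tall; origin at its underside
- lens_brush: bystander: a loose brush 160 mm long lying on the bench
Mind the look-alikes: they are no part of the job. Several things look just like the station: the one meant starts farthest to the robot's right.

How it is judged:
By the outcome, as a careful person would: the job done as asked, in the order asked, and still so for the second after the job is handed in, with the robot touching nothing.
It also fails if it takes over 72 s, if anything falls off the work surface, if the arm or the gripper's body presses on something with over 40 N, if the wrist force passes 120 N, or if a joint passes its speed limit or range.

## Working session

There is one attempt and no reset: what is moved stays moved. The work goes in short steps, Python scripts to look and compute and a shell command to move; the robot and the scene stay as the last step left them, time stands still between calls to the robot, and variables do not carry over. Pictures are saved under pics/ and viewed, and the job is handed in when it is done.

```bash
ls; mkdir -p pics
cat > h.py <<'E'
import numpy as np, cv2, pickle
from workcell import r, eyes
def snap(name, fn):
    s=eyes.snapshot(name); pickle.dump(s,open(fn+'.pkl','wb')); cv2.imwrite('pics/'+fn+'.png',cv2.cvtColor(s['img'],cv2.COLOR_RGB2BGR)); return s
def load(fn): return pickle.load(open(fn+'.pkl','rb'))
def cam(s):
    R=cv2.Rodrigues(np.array(s['rvec'],float))[0]; t=np.array(s['tvec'],float).reshape(3); return R,t,-R.T@t
def ray(s,uv):
    R,t,c=cam(s); n=cv2.undistortPoints(np.array([[uv]],float),np.array(s['intrinsics']),np.array(s['dist'],float))[0,0]
    d=R.T@np.array([n[0],n[1],1]); return c,d/np.linalg.norm(d)
def onz(s,uv,z):
    c,d=ray(s,uv); return c+d*(z-c[2])/d[2]
def proj(s,P):
    return cv2.projectPoints(np.array(P,float).reshape(-1,1,3),np.array(s['rvec'],float),np.array(s['tvec'],float),np.array(s['intrinsics']),np.array(s['dist'],float))[0].reshape(-1,2)
def tri(obs):
    A=np.zeros((3,3));b=np.zeros(3)
    for s,uv in obs:
        c,d=ray(s,uv);M=np.eye(3)-np.outer(d,d);A+=M;b+=M@c
    X=np.linalg.solve(A,b); return X,[np.linalg.norm((np.eye(3)-np.outer(ray(s,uv)[1],ray(s,uv)[1]))@(X-ray(s,uv)[0])) for s,uv in obs]
def crop(s,x0,y0,x1,y1,k,fn):
    im=cv2.cvtColor(s['img'],cv2.COLOR_RGB2BGR)[y0:y1,x0:x1]; im=cv2.resize(im,None,fx=k,fy=k,interpolation=cv2.INTER_CUBIC)
    st=10
    for x in range((x0//st+1)*st,x1,st):
        cv2.line(im,((x-x0)*k,0),((x-x0)*k,4),(0,0,255),1)
        if x%20==0: cv2.putText(im,str(x),((x-x0)*k-10,14),0,.35,(0,0,255),1)
    for y in range((y0//st+1)*st,y1,st):
        cv2.line(im,(0,(y-y0)*k),(4,(y-y0)*k),(0,0,255),1)
        if y%20==0: cv2.putText(im,str(y),(6,(y-y0)*k+4),0,.35,(0,0,255),1)
    cv2.imwrite('pics/'+fn+'.png',im)
E
python3 - <<'E'
from h import *
for n in("scene","top"):
    s=snap(n,n+'0'); print(n,cam(s)[2],s['img'].shape,s['intrinsics'],s['dist'])
st=r.read_state(); print(st); print(r.tcp_to_grasp)
E
```

```text
pics
scene [1587.3676569   -75.89607333  955.13477542] (420, 560, 3) [[495.42666793   0.         279.06642997]
 [  0.         495.42666793 211.02913016]
 [  0.           0.           1.        ]] [-0.03071157  0.          0.          0.          0.        ]
top [ 314.20404817  -68.94969442 1470.90733546] (420, 560, 3) [[530.34458208   0.         264.45620765]
 [  0.         530.34458208 206.10696926]
 [  0.           0.           1.        ]] [-0.05214989  0.          0.          0.          0.        ]
{'clock': 0.1, 'q': array([ 1.02337636e+00,  1.24479812e-01,  1.65156449e+00,  4.05576056e-05,
        1.36748709e+00, -8.25984893e-02]), 'qvel': array([ 9.47620540e-05, -1.46176604e-03, -1.87138063e-03, -8.69163926e-04,
        2.33324228e-03, -1.60459016e-03]), 'effort': array([-4.40432832e-04, -4.24932289e+01, -3.66651678e+01, -1.07905046e-04,
        4.00845965e-03,  1.84947993e-05]), 'tool_pos': array([291.0947319 , 580.54990788, 230.13410572]), 'tcp_rot': array([[ 4.48269575e-01,  8.93897813e-01, -1.04300272e-03],
       [ 8.93896340e-01, -4.48270744e-01, -1.63475442e-03],
       [-1.92885101e-03, -1.99525647e-04, -9.99998120e-01]]), 'force': array([-0.01709768, -0.38647831, -0.34152918]), 'ft_torque': array([-0.035798  ,  0.00137326,  0.03097194]), 'grip_width': 85.46594823051373}
18.700000000000003
```

View pics/scene0.png

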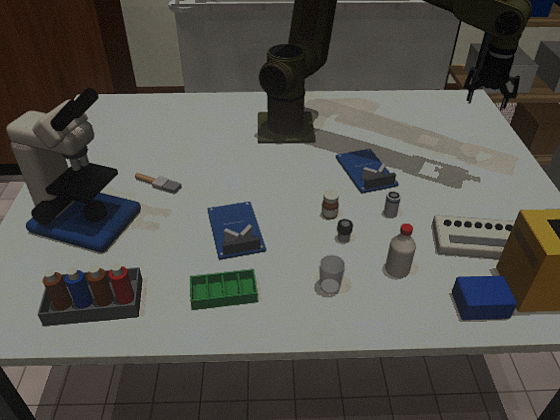

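View pics/top0.png

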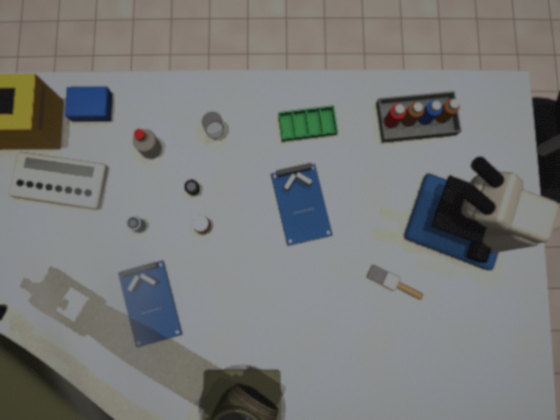

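The scene view shows two blue stations, at (367,170) and (236,230). The top view shows them at (150,303) and (301,203), with the robot's left at image left. The target is therefore the one at top (301,203), farthest to the robot's right. Things that could pass for the tube are the grey cylinder at scene (392,204) / top (136,224), the eyepiece at (345,230) / (192,187), and the jar at (331,205) / (201,225). I'll check with crops.

Run:
```python
from h import *
s=load('scene0');t=load('top0')
crop(s,310,170,420,260,7,'c1'); crop(s,195,190,285,270,8,'c2'); crop(t,100,170,220,250,6,'c3'); crop(t,260,150,345,255,5,'c4')
```

```text
(no output)
```

View pics/c1.png

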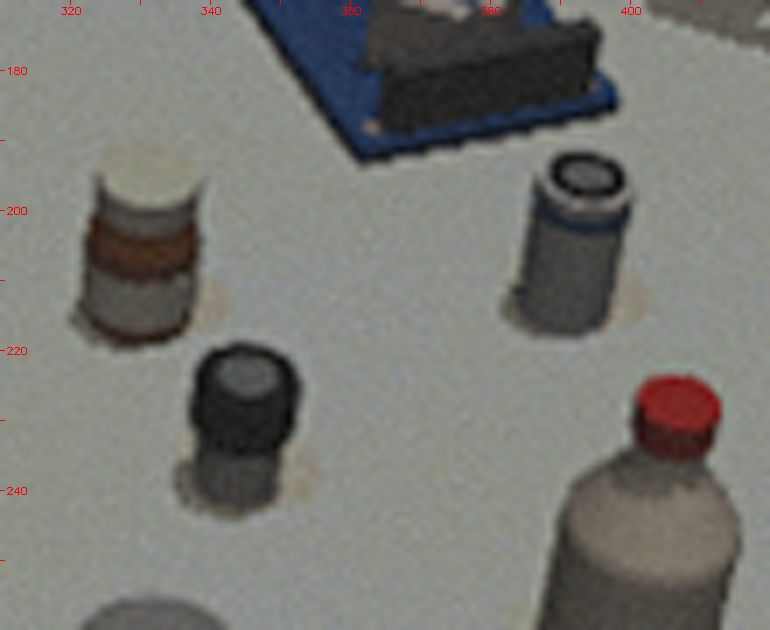

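View pics/c2.png

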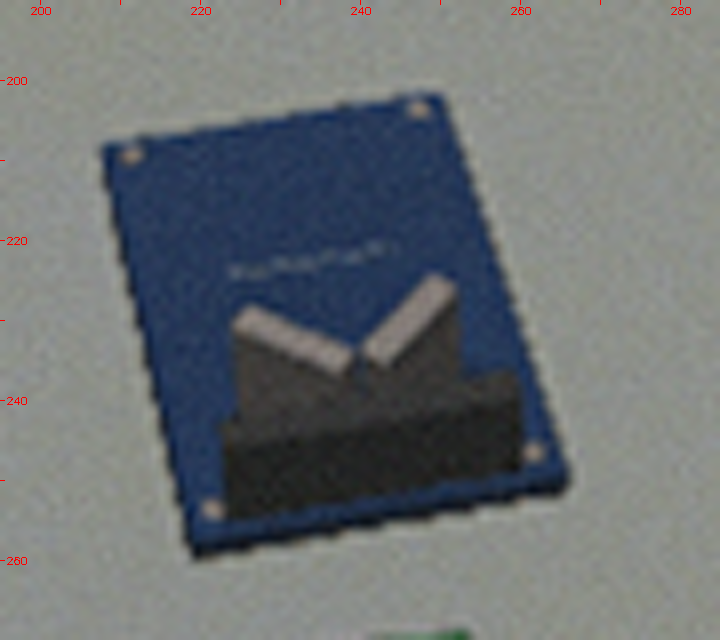

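View pics/c3.png

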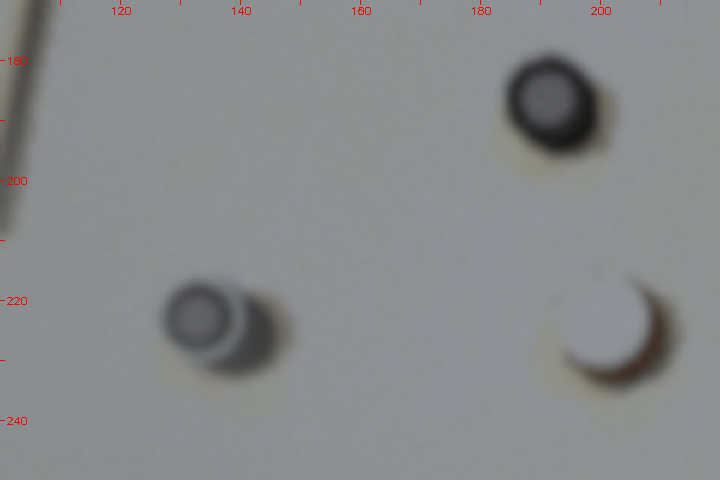

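View pics/c4.png

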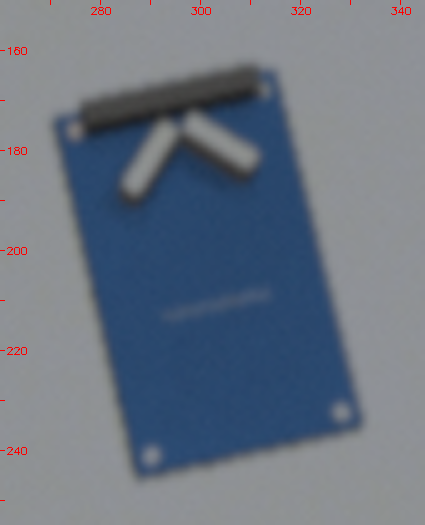

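The tube is the one at scene (392,204) / top (136,224): metallic with a blue ring, dark top and lens. The V on the right-hand station opens toward the robot (top: stop bar at (292,170), faces at (290,182) and (303,178), mark at (304,211)). Next I triangulate all of these.

```bash
cat > m1.py <<'E'
from h import *
from scipy.optimize import least_squares
s=load('scene0');t=load('top0')
pairs={'scr -x-y':((211.5,209.3),(328,232.2)),'scr -x+y':((247.3,203.6),(290,241)),'scr +x-y':((221.5,253.6),(313,167.8)),'scr +x+y':((261.5,246.6),(275,176)),
 'cor -x-y':((208,207.7),(332,235)),'cor -x+y':((250,201.7),(287,245.5)),'tubetop':((394,194.5),(133.2,222.7)),
 'mark':((234,222.0),(304,211)),'eyep':((345,223.5),(191,186.5))}
for k,(a,b) in pairs.items():
    X,e=tri([(s,a),(t,b)]); print(k,X.round(1),np.round(e,1))
print('tube top at z70:',onz(s,(394,194.5),70),onz(t,(133.2,222.7),70))
# corners fit on z=12, yaw
loc={'cor -x-y':(-105,-65),'cor -x+y':(-105,65)}
obs=[(t,(332,235),(-105,-65,12)),(t,(287,245.5),(-105,65,12)),(t,(272,173.8),(105,65,12)),(t,(315,164),(105,-65,12)),
 (s,(208,207.7),(-105,-65,12)),(s,(250,201.7),(-105,65,12)),(s,(193.5,258),(105,-65,12)),(s,(266.3,249.5),(105,65,12)),
 (t,(293,213),(-20,21,12))][:8]
def f(p):
    c,n=np.cos(p[2]),np.sin(p[2]); out=[]
    for cam_,uv,L in obs:
        P=[p[0]+c*L[0]-n*L[1],p[1]+n*L[0]+c*L[1],L[2]]; out+=list((proj(cam_,P)[0]-uv))
    return np.array(out)
q=least_squares(f,[450,-200,0.2],loss='soft_l1'); print(q.x,f(q.x).reshape(-1,2).round(1))
p=q.x;c,n=np.cos(p[2]),np.sin(p[2])
for nm,x in(('mark',-20),('seat',45)): 
    P=[p[0]+c*x,p[1]+n*x,12];print(nm,np.round(P,1),proj(s,P),proj(t,P))
E
python3 m1.py
```

```text
scr -x-y [ 470.8 -237.2   11.1] [1.2 1.2]
scr -x+y [ 447.  -132.1   10.6] [0.9 0.9]
scr +x-y [ 653.5 -198.4   10.3] [1.8 1.8]
scr +x+y [630.4 -91.3  10.5] [1.5 1.5]
cor -x-y [ 463.  -248.1   11. ] [1.2 1.2]
cor -x+y [ 434.8 -124.     7.7] [0.7 0.7]
tubetop [492.2 289.5  71.2] [1.8 1.8]
mark [ 530.2 -170.2   12.3] [2.5 2.5]
eyep [592.9 137.5  54.6] [0.7 0.7]
tube top at z70: [490.29305814 291.92261118  70.        ] [492.08048715 287.90308775  70.        ]
[ 551.57959646 -165.41644654  -12.36328935] [[ 0.4  0.4]
 [-0.6 -0.4]
 [-1.4 -1.7]
 [ 0.7 -1.2]
 [-1.1 -0.5]
 [ 0.1 -0.9]
 [23.4 -1. ]
 [-1.3 -0.5]]
mark [ 532.  -169.5   12. ] [[233.35313472 222.49166679]] [[302.79467513 210.40048431]]
seat [ 595.7 -156.3   12. ] [[237.25798851 237.82279618]] [[297.7699539  187.93380258]]
```

Measured: tube top centre is about (491.5, 290, 71), which agrees with 70. The station screws come out at z of about 10.5 against 12. The station centre is about (551, -165) with yaw about 0.21, so the mark is at (531,-170) and the seat at (595,-156). First I refit with all the points, then move over the tube.

```bash
sed -i 's/(193.5,258)/(218.8,257.3)/' m1.py
cat >> m1.py <<'E'
a=[92,54]
def g(p):
    o=list(f(p[:3])); c,n=np.cos(p[2]),np.sin(p[2])
    for k,sx,sy in(('scr -x-y',-1,-1),('scr -x+y',-1,1),('scr +x-y',1,-1),('scr +x+y',1,1)):
        L=(sx*p[3],sy*p[4]);P=[p[0]+c*L[0]-n*L[1],p[1]+n*L[0]+c*L[1],12]
        o+=list(proj(s,P)[0]-pairs[k][0])+list(proj(t,P)[0]-pairs[k][1])
    return np.array(o)
q=least_squares(g,[550,-165,0.21,92,54],loss='soft_l1');print(q.x,g(q.x).reshape(-1,2).round(1).tolist())
for nm,x in(('mark',-20),('seat',45)): print(nm,q.x[0]+np.cos(q.x[2])*x,q.x[1]+np.sin(q.x[2])*x)
E
python3 m1.py | tail -3
```

```text
5.42221837e+01] [[0.4, 0.3], [-0.5, 0.0], [-2.2, -1.1], [-0.2, -1.1], [-1.1, -0.4], [-0.0, -1.2], [-1.0, -0.4], [-0.5, -1.0], [-0.5, -0.2], [-0.3, -0.0], [-0.1, -0.2], [-0.6, -0.3], [-0.3, -0.3], [-1.0, -0.3], [-0.6, -0.3], [-0.5, -0.3]]
mark 531.335400130798 -168.56992359059615
seat 594.8342529771438 -154.68123440845488
```

```bash
python3 -m handwheel '-1.2 2.2 0 0 0 -0.08 -1; -3.2 5.7 0 0 0 -0.16 -1; -5.2 9.4 0 0 0 -0.26 -1; -7.2 13.1 0 0 0 -0.36 -1; -9.2 16.8 0 0 0 -0.46 -1; -11.2 20.4 0 0 0 -0.56 -1; -13 23.6 0 0 0 -0.64 -1; -14 25.5 0 0 0 -0.677 -1' 40
```

```text
clock: 0.77
tool_pos: [457.9, 338.4, 230.8]
tcp_rot: [[-0.211, 0.977, -0.0], [0.977, 0.211, -0.001], [-0.001, -0.0, -1.0]]
force: [-0.1, 0.9, -0.0]
grip_width: 85.6
```

```bash
python3 -m handwheel '-0.5 0.2 1 0 0 0 -1; -1.7 0.7 3 0 0 0 -1; -3.1 1.3 5 0 0 0 -1; -4.4 1.8 7 0 0 0 -1; -5.2 2.2 9 0 0 0 -1; -5.4 2.3 11 0 0 0 -1; -5.4 2.3 12 0 0 0 -1; -5.4 2.3 12 0 0 0 -1'
python3 - <<'E'
from h import *
s=snap('scene','s1'); crop(s,330,140,460,240,6,'s1c'); print(r.read_state()['tool_pos'])
E
```

```text
clock: 1.43
tool_pos: [487.8, 293.1, 107.3]
tcp_rot: [[-0.21, 0.978, -0.007], [0.978, 0.21, -0.003], [-0.001, -0.007, -1.0]]
force: [-0.1, -0.0, 0.4]
grip_width: 85.5
[488.86681809 293.70583537 109.39587067]
```

View pics/s1c.png

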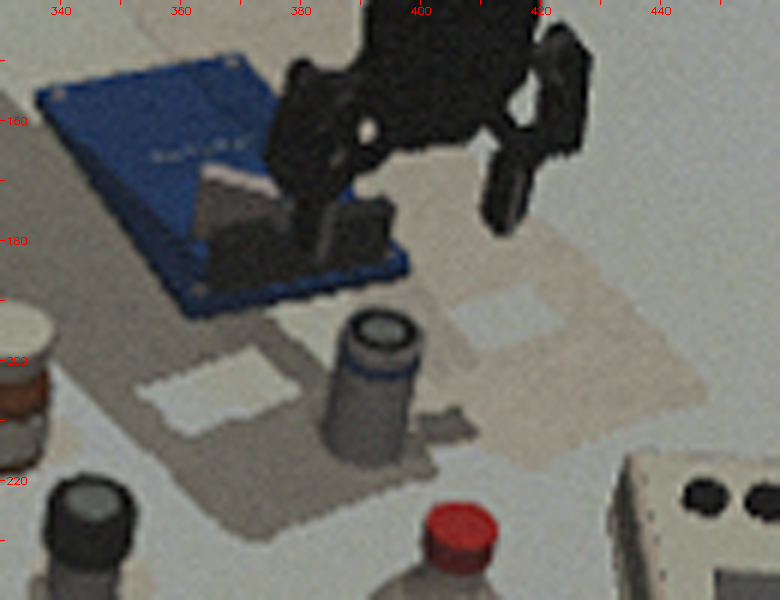

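The scene shows the gripper over the tube (tube top at (393,195), fingertips at about (381,183) and (414,178)), with nothing else near. I'll correct 4 mm, descend, then grip.

```bash
python3 -m handwheel '-0.2 0.1 1 0 0 0 -1; -0.4 0.2 2.5 0 0 0 -1; -0.4 0.2 4 0 0 0 -1; -0.4 0.2 5.5 0 0 0 -1; -0.4 0.2 7 0 0 0 -1; -0.4 0.2 8 0 0 0 -1; -0.4 0.2 8.4 0 0 0 -1; -0.4 0.2 8.4 0 0 0 -1' && python3 -m handwheel '0 0 0 0 0 0 -1; 0 0 0 0 0 0 -0.6; 0 0 0 0 0 0 -0.3; 0 0 0 0 0 0 0; 0 0 0 0 0 0 0.2; 0 0 0 0 0 0 0.5; 0 0 0 0 0 0 1; 0 0 0 0 0 0 1' 40; python3 -m handwheel '0 0 0 0 0 0 1; 0 0 0 0 0 0 1; 0 0 0 0 0 0 1; 0 0 0 0 0 0 1; 0 0 0 0 0 0 1; 0 0 0 0 0 0 1; 0 0 0 0 0 0 1; 0 0 0 0 0 0 1'
```

```text
clock: 2.15
tool_pos: [492.9, 290.2, 26.8]
tcp_rot: [[-0.211, 0.978, -0.001], [0.978, 0.211, -0.0], [-0.0, -0.001, -1.0]]
force: [0.1, -0.1, 0.1]
grip_width: 85.4
clock: 2.82
tool_pos: [493.7, 290.3, 28.1]
tcp_rot: [[-0.211, 0.978, 0.001], [0.978, 0.211, 0.0], [0.0, 0.001, -1.0]]
force: [-1.4, -0.7, 4.8]
grip_width: 39.0
clock: 3.48
tool_pos: [493.7, 290.3, 28.1]
tcp_rot: [[-0.211, 0.978, 0.001], [0.978, 0.211, 0.0], [0.0, 0.001, -1.0]]
force: [0.1, -1.1, 5.5]
grip_width: 39.4
```

```bash
python3 -m handwheel '0 0 -0.5 0 0 0 1; 0 0 -1.5 0 0 0 1; 0 0 -3 0 0 0 1; 0 0 -5 0 0 0 1; 0 0 -7.5 0 0 0 1; 0 0 -10 0 0 0 1; 0 0 -11.5 0 0 0 1; 0 0 -12 0 0 0 1' && python3 -m handwheel '-1 0 0 0 0 0 1; -3.5 -0.5 0 0 0 0 1; -7 -1 0 0 0 0 1; -11 -1.5 0 0 0 0 1; -15 -2 0 0 0 0 1; -19 -2.5 0 0 0 0 1; -22 -3 0 0 0 0 1; -23 -3 0 0 0 0 1' && python3 -m handwheel '-1 0 0 0 0 0 1; -3.5 -0.5 0 0 0 0 1; -7 -1 0 0 0 0 1; -11 -1.5 0 0 0 0 1; -15 -2 0 0 0 0 1; -19 -2.5 0 0 0 0 1; -22 -3 0 0 0 0 1; -22.7 -3 0 0 0 0 1'
python3 -m handwheel '0 0 1 0 0 0 1; 0 0 2 0 0 0 1; 0 0 3.5 0 0 0 1; 0 0 5 0 0 0 1; 0 0 6 0 0 0 1; 0 0 6.5 0 0 0 1; 0 0 6.5 0 0 0 1; 0 0 6.5 0 0 0 1'
python3 - <<'E'
from h import *
s=snap('scene','s2'); crop(s,180,120,300,270,4,'s2c'); t=snap('top','t2'); crop(t,250,150,360,260,5,'t2c'); print(r.read_state())
E
```

```text
clock: 4.15
tool_pos: [494.7, 290.9, 151.1]
tcp_rot: [[-0.211, 0.978, 0.005], [0.978, 0.211, 0.002], [0.001, 0.005, -1.0]]
force: [0.4, 0.3, -1.6]
grip_width: 39.5
clock: 4.82
tool_pos: [510.7, 54.7, 145.0]
tcp_rot: [[-0.207, 0.978, -0.004], [0.978, 0.207, -0.002], [-0.001, -0.004, -1.0]]
force: [0.6, -0.1, -2.1]
grip_width: 39.3
clock: 5.48
tool_pos: [530.5, -172.8, 146.3]
tcp_rot: [[-0.208, 0.978, -0.001], [0.978, 0.208, -0.001], [-0.001, -0.001, -1.0]]
force: [0.1, 0.5, -2.4]
grip_width: 38.9
clock: 6.15
tool_pos: [530.8, -168.4, 82.0]
tcp_rot: [[-0.212, 0.977, -0.001], [0.977, 0.212, 0.0], [0.0, -0.0, -1.0]]
force: [-0.4, -0.7, -2.5]
grip_width: 38.9
{'clock': 6.25, 'q': array([-4.04377484e-01,  6.12062515e-02,  1.98056588e+00,  5.22059084e-05,
        1.09813593e+00, -2.18795718e+00]), 'qvel': array([-0.00449257, -0.00739229, -0.00729948, -0.00062196,  0.00014017,
       -0.00273255]), 'effort': array([ 1.21110287e-01, -3.61137521e+01, -3.31695700e+01,  3.66234381e-03,
        2.14996602e-02,  5.80709275e-04]), 'tool_pos': array([ 531.55833182, -169.17104134,   83.27168102]), 'tcp_rot': array([[-2.11157384e-01,  9.77450819e-01,  1.56701813e-03],
       [ 9.77451626e-01,  2.11158552e-01, -6.20065616e-04],
       [-9.36972924e-04,  1.40075299e-03, -9.99998580e-01]]), 'force': array([ 0.37436128, -0.53300174, -1.99567   ]), 'ft_torque': array([ 0.00461674, -0.02583549, -0.01466323]), 'grip_width': 39.14926129683541}
```

View pics/s2c.png

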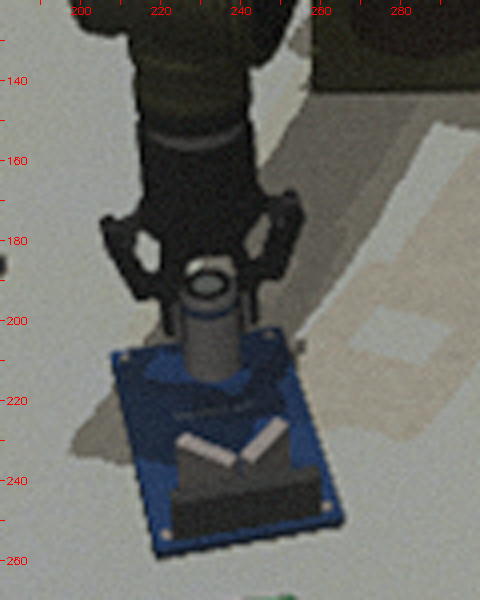

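View pics/t2c.png

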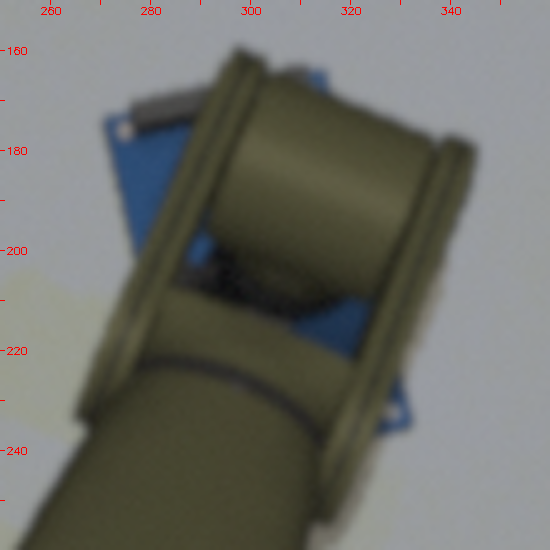

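The tube hangs upright above the plate, with its top at scene (232,191).

```bash
python3 - <<'E'
from h import *
s=load('s2'); print(onz(s,(232,190.5),125))
E
python3 -m handwheel '0 0 0.5 0 0 0 1; 0 0 1.3 0 0 0 1; 0 0 2.2 0 0 0 1; 0 0 3 0 0 0 1; 0 0 3.5 0 0 0 1; 0 0 3.9 0 0 0 1; 0 0 4.1 0 0 0 1; 0 0 4.1 0 0 0 1' && python3 -m handwheel '0 0 0 0 0 0 1; 0 0 0 0 0 0 1; 0 0 0.05 0 0 0 1; 0 0 0.1 0 0 0 1; 0 0 0.1 0 0 0 1; 0 0 0.1 0 0 0 1; 0 0 0.1 0 0 0 1; 0 0 0.1 0 0 0 1'
```

```text
[ 528.34381983 -166.76749459  125.        ]
clock: 6.92
tool_pos: [530.6, -169.2, 40.8]
tcp_rot: [[-0.211, 0.978, -0.001], [0.978, 0.211, 0.0], [0.0, -0.001, -1.0]]
force: [0.2, -0.3, -2.1]
grip_width: 39.2
clock: 7.58
tool_pos: [530.8, -169.2, 40.4]
tcp_rot: [[-0.211, 0.978, 0.0], [0.978, 0.211, -0.0], [-0.0, 0.0, -1.0]]
force: [-0.7, 0.2, -2.3]
grip_width: 39.1
```

```bash
python3 -m handwheel '0 0 0.03 0 0 0 1; 0 0 0.06 0 0 0 1; 0 0 0.1 0 0 0 1; 0 0 0.1 0 0 0 1; 0 0 0.1 0 0 0 1; 0 0 0.1 0 0 0 1; 0 0 0.1 0 0 0 1; 0 0 0.1 0 0 0 1'
```

```text
clock: 8.25
tool_pos: [531.1, -169.3, 40.1]
tcp_rot: [[-0.211, 0.978, 0.0], [0.978, 0.211, -0.0], [-0.0, 0.0, -1.0]]
force: [-2.4, 1.2, 5.8]
grip_width: 39.2
```

Contact comes at TCP 40.1, exactly 12 mm above the grasp height, so the foot is on the plate. Releasing.

```bash
python3 -m handwheel '0 0 -0.03 0 0 0 0.6; 0 0 -0.05 0 0 0 0.4; 0 0 -0.05 0 0 0 0.1; 0 0 -0.05 0 0 0 -0.2; 0 0 -0.05 0 0 0 -0.5; 0 0 -0.05 0 0 0 -0.8; 0 0 -0.05 0 0 0 -1; 0 0 -0.05 0 0 0 -1' && python3 -m handwheel '0 0 0 0 0 0 -1; 0 0 -0.5 0 0 0 -1; 0 0 -1.5 0 0 0 -1; 0 0 -3 0 0 0 -1; 0 0 -5 0 0 0 -1; 0 0 -7 0 0 0 -1; 0 0 -8 0 0 0 -1; 0 0 -8 0 0 0 -1' && python3 -m handwheel '0 -0.5 0 0 0 0 -1; 0 -1.5 0 0 0 0 -0.5; 0 -3 0 0 0 0 0; 0 -4.5 0 0 0 0 0.4; 0 -6 0 0 0 0 0.6; 0 -7 0 0 0 0 0.6; 0 -7 0 0 0 0 0.6; 0 -7 0 0 0 0 0.6'
python3 - <<'E'
from h import *
s=snap('scene','s3'); crop(s,180,130,300,270,4,'s3c');  print(r.read_state()['tool_pos'],r.read_state()['grip_width'])
E
```

```text
clock: 8.92
tool_pos: [530.8, -169.3, 39.6]
tcp_rot: [[-0.211, 0.978, -0.0], [0.978, 0.211, 0.0], [0.0, -0.0, -1.0]]
force: [0.5, 0.6, 0.3]
grip_width: 85.2
clock: 9.58
tool_pos: [533.0, -170.2, 124.0]
tcp_rot: [[-0.211, 0.978, 0.007], [0.978, 0.211, -0.003], [-0.004, 0.006, -1.0]]
force: [0.8, -0.3, 0.2]
grip_width: 85.4
clock: 10.25
tool_pos: [461.5, -183.9, 119.0]
tcp_rot: [[-0.21, 0.978, -0.001], [0.978, 0.21, 0.001], [0.001, -0.001, -1.0]]
force: [-0.4, -0.1, -0.4]
grip_width: 17.3
[ 462.2022789  -183.96310687  119.41378779] 17.262605138456806
```

View pics/s3c.png

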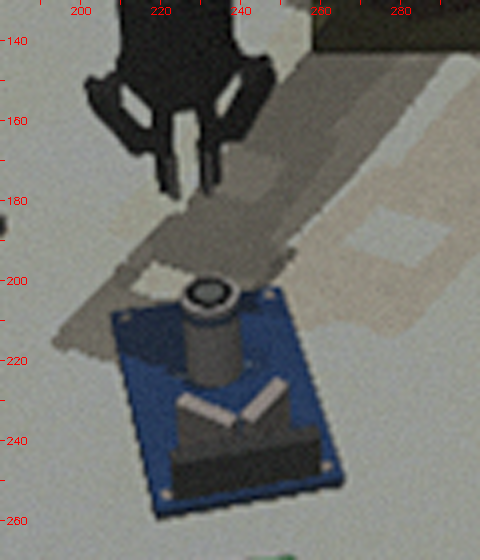

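The tube stands upright on the mark line (top at (232.5,203), foot at (233,226)). The fingers sit behind it with a 17 mm gap, which makes a cradle. I'll lower them tilted about 7° so the tips lead and contact stays low.

```bash
python3 -m handwheel '0 0 0.5 -0.02 0 0 0.6; 0 0 1.5 -0.04 0 0 0.6; 0 0 3 -0.06 0 0 0.6; 0 0 5 -0.08 0 0 0.6; 0 0 7 -0.1 0 0 0.6; 0 0 8.3 -0.12 0 0 0.6; 0 0 8.8 -0.12 0 0 0.6; 0 0 8.8 -0.12 0 0 0.6'; python3 -m handwheel '0 0 0 0 0 0 0.6; 0 0 0 0 0 0 0.6; 0 0 0 0 0 0 0.6; 0 0 0 0 0 0 0.6; 0 0 0 0 0 0 0.6; 0 0 0 0 0 0 0.6; 0 0 0 0 0 0 0.6; 0 0 0 0 0 0 0.6';  python3 - <<'E'
from h import *
s=snap('scene','s4'); crop(s,180,130,300,270,4,'s4c');  print(r.read_state())
E
```

```text
clock: 10.97
tool_pos: [461.3, -183.3, 30.0]
tcp_rot: [[-0.211, 0.971, 0.114], [0.978, 0.209, 0.027], [0.002, 0.117, -0.993]]
force: [0.3, 0.4, 0.5]
grip_width: 16.8
clock: 11.63
tool_pos: [462.4, -184.0, 31.9]
tcp_rot: [[-0.211, 0.971, 0.117], [0.978, 0.209, 0.025], [-0.0, 0.12, -0.993]]
force: [-0.7, 0.0, -0.4]
grip_width: 17.2
{'clock': 11.6833, 'q': array([-0.53186979, -0.05186837,  2.19890088,  0.10299085,  0.90861717,
       -2.37475136]), 'qvel': array([-1.22931496e-03,  2.22839287e-03,  4.07617048e-04, -5.96048475e-05,
       -6.26637975e-04,  1.26946458e-03]), 'effort': array([ 7.87561788e-03, -2.82290894e+01, -3.06509149e+01,  2.08784812e-01,
       -2.56380569e-01,  8.06412208e-05]), 'tool_pos': array([ 462.38681474, -183.97386551,   31.85969764]), 'tcp_rot': array([[-2.10629012e-01,  9.70531781e-01,  1.17061867e-01],
       [ 9.77566069e-01,  2.09116885e-01,  2.51934513e-02],
       [-2.85677976e-05,  1.19742181e-01, -9.92805021e-01]]), 'force': array([-0.50513535,  0.12277444,  0.22056623]), 'ft_torque': array([-0.01941186,  0.0727272 , -0.05783105]), 'grip_width': 16.639293927909968}
```

View pics/s4c.png

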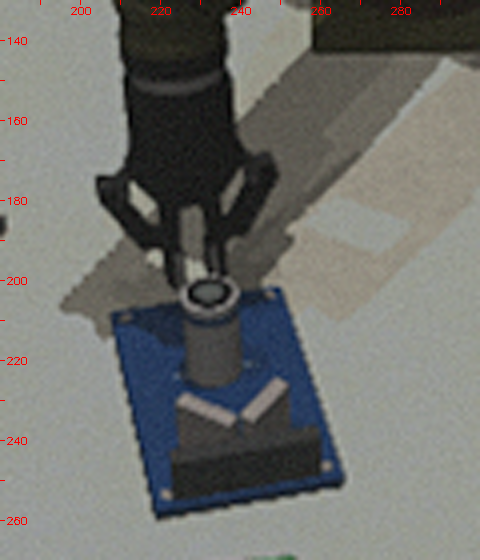

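```bash
python3 -m handwheel '0 0.2 0.02 0 0 0 0.6; 0 0.7 0.08 0 0 0 0.6; 0 1.3 0.16 0 0 0 0.6; 0 2 0.24 0 0 0 0.6; 0 2.6 0.31 0 0 0 0.6; 0 3 0.36 0 0 0 0.6; 0 3.3 0.4 0 0 0 0.6; 0 3.4 0.41 0 0 0 0.6'; python3 -m handwheel '0 0.1 0.01 0 0 0 0.6; 0 0.2 0.02 0 0 0 0.6; 0 0.3 0.04 0 0 0 0.6; 0 0.4 0.05 0 0 0 0.6; 0 0.5 0.06 0 0 0 0.6; 0 0.6 0.07 0 0 0 0.6; 0 0.7 0.08 0 0 0 0.6; 0 0.8 0.1 0 0 0 0.6'
```

```text
clock: 12.35
tool_pos: [496.5, -176.6, 31.8]
tcp_rot: [[-0.211, 0.97, 0.117], [0.977, 0.21, 0.025], [-0.0, 0.12, -0.993]]
force: [0.2, 0.2, 0.3]
grip_width: 16.8
clock: 13.02
tool_pos: [503.6, -175.1, 31.7]
tcp_rot: [[-0.211, 0.971, 0.116], [0.978, 0.209, 0.025], [0.0, 0.119, -0.993]]
force: [-1.4, -0.3, 0.9]
grip_width: 17.1
```

```bash
python3 -m handwheel '0 0.1 0.01 0 0 0 0.6; 0 0.25 0.03 0 0 0 0.6; 0 0.4 0.05 0 0 0 0.6; 0 0.55 0.07 0 0 0 0.6; 0 0.7 0.08 0 0 0 0.6; 0 0.85 0.1 0 0 0 0.6; 0 1 0.12 0 0 0 0.6; 0 1.1 0.13 0 0 0 0.6'; python3 -m handwheel '0 0.1 0.01 0 0 0 0.6; 0 0.25 0.03 0 0 0 0.6; 0 0.4 0.05 0 0 0 0.6; 0 0.55 0.07 0 0 0 0.6; 0 0.7 0.08 0 0 0 0.6; 0 0.85 0.1 0 0 0 0.6; 0 1 0.12 0 0 0 0.6; 0 1.1 0.13 0 0 0 0.6'
python3 - <<'E'
from h import *
s=snap('scene','s5'); crop(s,180,130,300,270,4,'s5c')
E
```

```text
clock: 13.68
tool_pos: [514.8, -172.7, 31.8]
tcp_rot: [[-0.211, 0.971, 0.117], [0.978, 0.209, 0.025], [-0.0, 0.12, -0.993]]
force: [0.5, -0.9, 0.4]
grip_width: 17.2
clock: 14.35
tool_pos: [525.6, -170.4, 31.8]
tcp_rot: [[-0.211, 0.971, 0.117], [0.978, 0.209, 0.025], [-0.0, 0.12, -0.993]]
force: [-1.8, -0.2, 0.0]
grip_width: 17.2
```

View pics/s5c.png

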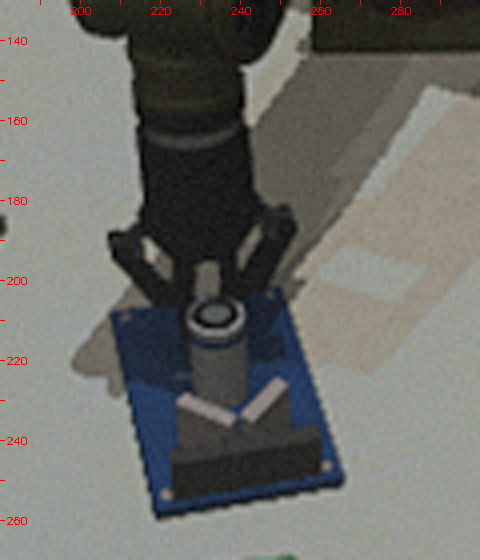

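The tube is sliding upright, top at (234,209). Continuing, slower near the V.

```bash
python3 -m handwheel '0 0.1 0.01 0 0 0 0.6; 0 0.25 0.03 0 0 0 0.6; 0 0.4 0.05 0 0 0 0.6; 0 0.55 0.07 0 0 0 0.6; 0 0.7 0.08 0 0 0 0.6; 0 0.85 0.1 0 0 0 0.6; 0 1 0.12 0 0 0 0.6; 0 1.1 0.13 0 0 0 0.6'; python3 -m handwheel '0 0.1 0.01 0 0 0 0.6; 0 0.25 0.03 0 0 0 0.6; 0 0.4 0.05 0 0 0 0.6; 0 0.55 0.07 0 0 0 0.6; 0 0.7 0.08 0 0 0 0.6; 0 0.85 0.1 0 0 0 0.6; 0 1 0.12 0 0 0 0.6; 0 1.1 0.13 0 0 0 0.6'; python3 -m handwheel '0 0.1 0.01 0 0 0 0.6; 0 0.2 0.02 0 0 0 0.6; 0 0.3 0.04 0 0 0 0.6; 0 0.4 0.05 0 0 0 0.6; 0 0.5 0.06 0 0 0 0.6; 0 0.6 0.07 0 0 0 0.6; 0 0.7 0.08 0 0 0 0.6; 0 0.8 0.1 0 0 0 0.6'
python3 - <<'E'
from h import *
s=snap('scene','s6'); crop(s,180,130,300,270,4,'s6c')
E
```

```text
clock: 15.07
tool_pos: [536.4, -168.0, 31.8]
tcp_rot: [[-0.211, 0.971, 0.117], [0.978, 0.209, 0.025], [0.0, 0.12, -0.993]]
force: [-1.0, -0.5, 0.8]
grip_width: 16.8
clock: 15.73
tool_pos: [547.3, -165.7, 31.9]
tcp_rot: [[-0.211, 0.971, 0.117], [0.978, 0.209, 0.025], [-0.0, 0.12, -0.993]]
force: [-0.4, -0.7, 0.1]
grip_width: 17.0
clock: 16.4
tool_pos: [555.0, -164.0, 31.8]
tcp_rot: [[-0.211, 0.971, 0.117], [0.978, 0.209, 0.025], [0.0, 0.12, -0.993]]
force: [0.1, -1.1, 0.0]
grip_width: 16.9
```

View pics/s6c.png

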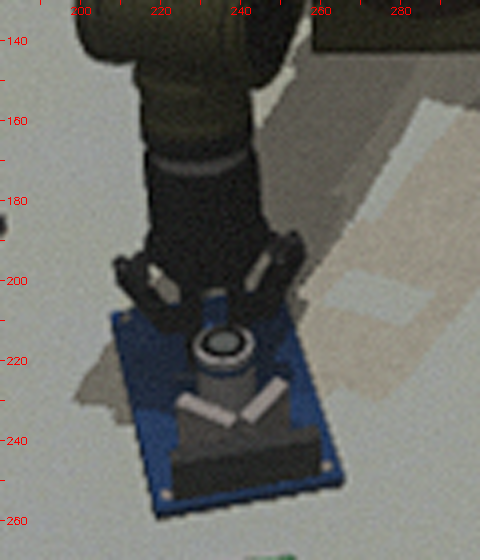

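```bash
python3 -m handwheel '0 0.05 0.01 0 0 0 0.6; 0 0.1 0.01 0 0 0 0.6; 0 0.15 0.02 0 0 0 0.6; 0 0.2 0.02 0 0 0 0.6; 0 0.25 0.03 0 0 0 0.6; 0 0.3 0.04 0 0 0 0.6; 0 0.35 0.04 0 0 0 0.6; 0 0.4 0.05 0 0 0 0.6'; python3 -m handwheel '0 0.05 0.01 0 0 0 0.6; 0 0.1 0.01 0 0 0 0.6; 0 0.15 0.02 0 0 0 0.6; 0 0.2 0.02 0 0 0 0.6; 0 0.25 0.03 0 0 0 0.6; 0 0.3 0.04 0 0 0 0.6; 0 0.3 0.04 0 0 0 0.6; 0 0.3 0.04 0 0 0 0.6'
```

```text
clock: 17.12
tool_pos: [558.9, -163.2, 31.9]
tcp_rot: [[-0.211, 0.971, 0.117], [0.978, 0.209, 0.025], [-0.0, 0.12, -0.993]]
force: [-1.2, -0.7, -0.7]
grip_width: 17.0
clock: 17.78
tool_pos: [561.9, -162.6, 31.8]
tcp_rot: [[-0.211, 0.971, 0.117], [0.978, 0.209, 0.025], [-0.0, 0.12, -0.993]]
force: [-1.0, -0.9, 0.7]
grip_width: 17.6
```

```bash
python3 -m handwheel '0 0.02 0 0 0 0 0.6; 0 0.04 0 0 0 0 0.6; 0 0.06 0.01 0 0 0 0.6; 0 0.08 0.01 0 0 0 0.6; 0 0.1 0.01 0 0 0 0.6; 0 0.1 0.01 0 0 0 0.6; 0 0.1 0.01 0 0 0 0.6; 0 0.1 0.01 0 0 0 0.6'
```

```text
clock: 18.45
tool_pos: [562.9, -162.4, 31.9]
tcp_rot: [[-0.211, 0.971, 0.117], [0.978, 0.209, 0.025], [-0.0, 0.12, -0.993]]
force: [-0.6, -0.4, 1.0]
grip_width: 17.3
```

```bash
python3 -m handwheel '0 0.02 0 0 0 0 0.6; 0 0.04 0 0 0 0 0.6; 0 0.06 0.01 0 0 0 0.6; 0 0.08 0.01 0 0 0 0.6; 0 0.1 0.01 0 0 0 0.6; 0 0.1 0.01 0 0 0 0.6; 0 0.1 0.01 0 0 0 0.6; 0 0.1 0.01 0 0 0 0.6'
```

```text
clock: 19.12
tool_pos: [563.8, -162.1, 31.8]
tcp_rot: [[-0.211, 0.971, 0.117], [0.978, 0.209, 0.025], [0.0, 0.12, -0.993]]
force: [-0.2, -0.3, -0.5]
grip_width: 17.1
```

```bash
python3 -m handwheel '0 0.02 0 0 0 0 0.6; 0 0.04 0 0 0 0 0.6; 0 0.06 0.01 0 0 0 0.6; 0 0.08 0.01 0 0 0 0.6; 0 0.1 0.01 0 0 0 0.6; 0 0.1 0.01 0 0 0 0.6; 0 0.1 0.01 0 0 0 0.6; 0 0.1 0.01 0 0 0 0.6'
```

```text
clock: 19.78
tool_pos: [564.8, -161.9, 31.8]
tcp_rot: [[-0.211, 0.971, 0.117], [0.978, 0.209, 0.025], [-0.0, 0.12, -0.993]]
force: [-1.2, -0.5, 0.3]
grip_width: 16.9
```

```bash
python3 -m handwheel '0 0.02 0 0 0 0 0.6; 0 0.04 0 0 0 0 0.6; 0 0.06 0.01 0 0 0 0.6; 0 0.08 0.01 0 0 0 0.6; 0 0.1 0.01 0 0 0 0.6; 0 0.1 0.01 0 0 0 0.6; 0 0.1 0.01 0 0 0 0.6; 0 0.1 0.01 0 0 0 0.6'
python3 - <<'E'
from h import *
s=snap('scene','s7'); crop(s,200,180,280,260,8,'s7c')
E
```

```text
clock: 20.45
tool_pos: [565.8, -161.7, 31.9]
tcp_rot: [[-0.211, 0.971, 0.117], [0.978, 0.209, 0.025], [-0.0, 0.12, -0.993]]
force: [-1.5, -0.6, -0.6]
grip_width: 16.9
```

View pics/s7c.png

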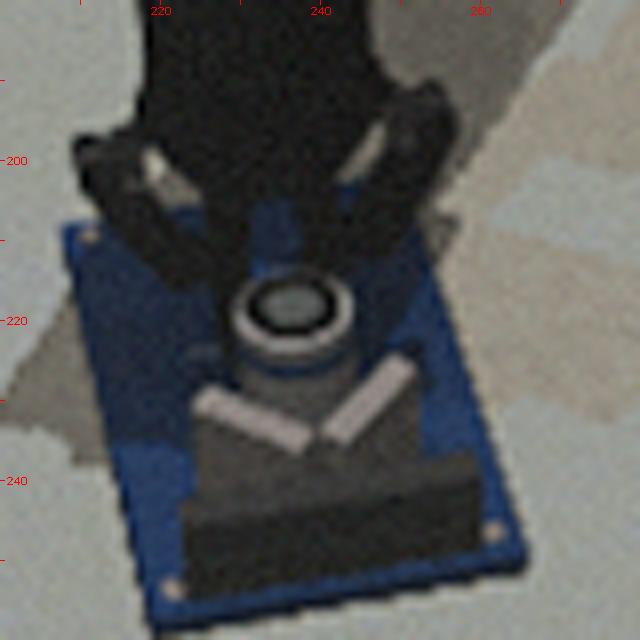

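```bash
python3 - <<'E'
from h import *
s=load('s7'); print(proj(s,[594.8,-154.7,82]), proj(s,[592.8,-155.1,82]))
E
python3 -m handwheel '0 0.02 0 0 0 0 0.6; 0 0.04 0 0 0 0 0.6; 0 0.06 0.01 0 0 0 0.6; 0 0.08 0.01 0 0 0 0.6; 0 0.1 0.01 0 0 0 0.6; 0 0.1 0.01 0 0 0 0.6; 0 0.1 0.01 0 0 0 0.6; 0 0.1 0.01 0 0 0 0.6'
```

```text
[[236.50576539 218.54480115]] [[236.37997434 218.05175292]]
clock: 21.17
tool_pos: [566.8, -161.5, 31.9]
tcp_rot: [[-0.211, 0.971, 0.117], [0.978, 0.209, 0.025], [-0.0, 0.12, -0.993]]
force: [-0.7, 0.4, -0.5]
grip_width: 16.9
```

```bash
python3 -m handwheel '0 0.02 0 0 0 0 0.6; 0 0.04 0 0 0 0 0.6; 0 0.06 0.01 0 0 0 0.6; 0 0.08 0.01 0 0 0 0.6; 0 0.1 0.01 0 0 0 0.6; 0 0.1 0.01 0 0 0 0.6; 0 0.1 0.01 0 0 0 0.6; 0 0.1 0.01 0 0 0 0.6'
```

```text
clock: 21.83
tool_pos: [567.4, -161.3, 31.8]
tcp_rot: [[-0.211, 0.971, 0.116], [0.978, 0.209, 0.025], [0.0, 0.119, -0.993]]
force: [-3.5, -0.2, 0.1]
grip_width: 17.1
```

```bash
python3 -m handwheel '0 0.02 0 0 0 0 0.6; 0 0.04 0 0 0 0 0.6; 0 0.06 0.01 0 0 0 0.6; 0 0.08 0.01 0 0 0 0.6; 0 0.1 0.01 0 0 0 0.6; 0 0.1 0.01 0 0 0 0.6; 0 0.1 0.01 0 0 0 0.6; 0 0.1 0.01 0 0 0 0.6'
```

```text
clock: 22.5
tool_pos: [567.8, -161.0, 31.6]
tcp_rot: [[-0.211, 0.971, 0.115], [0.978, 0.209, 0.026], [0.001, 0.118, -0.993]]
force: [-6.3, -1.0, 3.1]
grip_width: 17.2
```

Contact: about 6.4 N along the plate and only about 0.4 N sideways. There is also 3 N vertical at the tips, so I'll ease up slightly and add a little push.

```bash
python3 -m handwheel '0 0 -0.01 0 0 0 0.6; 0 0 -0.02 0 0 0 0.6; 0 0.01 -0.03 0 0 0 0.6; 0 0.02 -0.03 0 0 0 0.6; 0 0.03 -0.03 0 0 0 0.6; 0 0.03 -0.03 0 0 0 0.6; 0 0.03 -0.03 0 0 0 0.6; 0 0.03 -0.03 0 0 0 0.6'
python3 - <<'E'
from h import *
u=np.array([.977,.214,0]);n=np.array([-.214,.977,0])
for i in range(4):
    s=eyes.snapshot('scene'); f=r.read_state()['force']; print(f@u,f@n,f[2])
E
```

```text
clock: 23.17
tool_pos: [567.8, -160.8, 31.7]
tcp_rot: [[-0.211, 0.971, 0.114], [0.978, 0.209, 0.026], [0.001, 0.117, -0.993]]
force: [-6.4, -1.2, 1.4]
grip_width: 16.9
-6.412795098051313 0.8309233359210962 1.891936471112365
-6.1207441228736466 0.8066091600666292 1.6306492586191583
-6.53375269066587 0.18197135680329926 1.4252612356304755
-6.00203422982653 1.1071846052510277 1.9494502229518256
```

```bash
python3 -m handwheel '0.01 0.01 -0.01 0 0 0 0.6; 0.01 0.02 -0.01 0 0 0 0.6; 0.02 0.03 -0.02 0 0 0 0.6; 0.02 0.04 -0.02 0 0 0 0.6; 0.02 0.05 -0.02 0 0 0 0.6; 0.02 0.06 -0.02 0 0 0 0.6; 0.02 0.06 -0.02 0 0 0 0.6; 0.02 0.06 -0.02 0 0 0 0.6'
python3 - <<'E'
from h import *
u=np.array([.977,.214,0]);n=np.array([-.214,.977,0])
for i in range(4):
    s=eyes.snapshot('scene'); f=r.read_state()['force']; print(f@u,f@n,f[2])
E
```

```text
clock: 24.03
tool_pos: [568.1, -160.4, 31.7]
tcp_rot: [[-0.211, 0.971, 0.114], [0.978, 0.209, 0.026], [0.002, 0.116, -0.993]]
force: [-7.4, -0.4, 1.3]
grip_width: 17.2
-6.386269632926819 0.3969778329105055 2.0360372097657358
-6.39409169111402 0.7791713064573328 1.425390357431542
-7.125845729580254 1.3495174826895706 1.1861621823009516
-6.907684936509512 1.8269978034625796 1.7303744893867425
```

```bash
python3 -m handwheel '0.01 0.01 0 0 0 0 0.6; 0.02 0.02 -0.01 0 0 0 0.6; 0.03 0.03 -0.01 0 0 0 0.6; 0.04 0.04 -0.02 0 0 0 0.6; 0.04 0.05 -0.02 0 0 0 0.6; 0.04 0.05 -0.02 0 0 0 0.6; 0.04 0.05 -0.02 0 0 0 0.6; 0.04 0.05 -0.02 0 0 0 0.6'
python3 - <<'E'
from h import *
u=np.array([.977,.214,0]);n=np.array([-.214,.977,0])
for i in range(6):
    s=eyes.snapshot('scene'); f=r.read_state()['force']; print((f@u).round(1),(f@n).round(1),f[2].round(1))
s=snap('scene','s8'); crop(s,200,180,280,260,8,'s8c')
E
```

```text
clock: 24.9
tool_pos: [568.2, -160.0, 31.8]
tcp_rot: [[-0.211, 0.971, 0.113], [0.977, 0.209, 0.026], [0.002, 0.116, -0.993]]
force: [-6.7, -0.3, 1.0]
grip_width: 16.9
-7.4 0.6 0.7
-6.8 -0.4 0.9
-6.5 1.1 1.0
-6.9 0.8 0.7
-7.1 0.3 0.9
-7.4 1.0 -0.4
```

View pics/s8c.png

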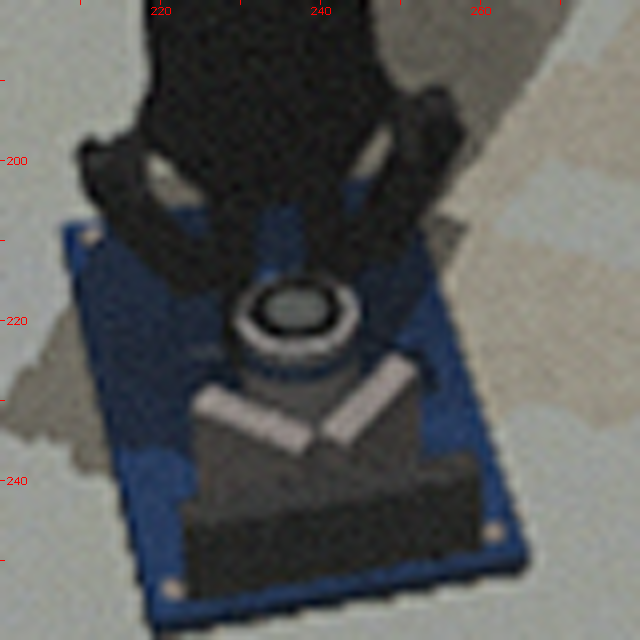

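The tube is in the V, top at (237.5,219.5), with both faces loaded (about 7 N along the plate, about 0.6 N sideways). I'll bring it to 8 N and hold.

```bash
python3 -m handwheel '0.01 0.01 0 0 0 0 0.6; 0.01 0.02 0 0 0 0 0.6; 0.02 0.03 -0.01 0 0 0 0.6; 0.02 0.04 -0.01 0 0 0 0.6; 0.02 0.05 -0.01 0 0 0 0.6; 0.02 0.05 -0.01 0 0 0 0.6; 0.02 0.05 -0.01 0 0 0 0.6; 0.02 0.05 -0.01 0 0 0 0.6'
python3 - <<'E'
from h import *
u=np.array([.977,.214,0]);n=np.array([-.214,.977,0])
for i in range(4):
    s=eyes.snapshot('scene'); f=r.read_state()['force']; print((f@u).round(1),(f@n).round(1),f[2].round(1))
E
```

```text
clock: 25.92
tool_pos: [568.3, -159.9, 31.8]
tcp_rot: [[-0.211, 0.971, 0.112], [0.977, 0.209, 0.026], [0.001, 0.115, -0.993]]
force: [-7.4, -2.1, -0.1]
grip_width: 17.0
-8.3 -0.2 0.3
-8.6 0.6 0.8
-9.6 0.1 1.7
-8.2 -0.1 1.4
```

The load is balanced: about 8.4 N forward, about 0.1 N sideways, 1 N vertical. Holding.

```bash
python3 -m handwheel '0 -0.01 0 0 0 0 0.6; 0 -0.01 0 0 0 0 0.6; 0 -0.01 0 0 0 0 0.6; 0 -0.01 0 0 0 0 0.6; 0 -0.01 0 0 0 0 0.6; 0 -0.01 0 0 0 0 0.6; 0 -0.01 0 0 0 0 0.6; 0 -0.01 0 0 0 0 0.6'; python3 -m handwheel '0 0 0 0 0 0 0.6; 0 0 0 0 0 0 0.6; 0 0 0 0 0 0 0.6; 0 0 0 0 0 0 0.6; 0 0 0 0 0 0 0.6; 0 0 0 0 0 0 0.6; 0 0 0 0 0 0 0.6; 0 0 0 0 0 0 0.6'
python3 - <<'E'
from h import *
u=np.array([.977,.214,0]);n=np.array([-.214,.977,0])
for i in range(6):
    s=eyes.snapshot('scene'); f=r.read_state()['force']; print((f@u).round(1),(f@n).round(1),f[2].round(1))
E
```

```text
clock: 26.78
tool_pos: [568.3, -159.9, 31.8]
tcp_rot: [[-0.211, 0.971, 0.113], [0.977, 0.209, 0.026], [0.001, 0.115, -0.993]]
force: [-8.3, -1.6, 1.9]
grip_width: 16.8
clock: 27.45
tool_pos: [568.3, -159.9, 31.8]
tcp_rot: [[-0.211, 0.971, 0.113], [0.978, 0.209, 0.026], [0.001, 0.115, -0.993]]
force: [-8.0, -2.4, 1.0]
grip_width: 17.0
-8.1 -0.2 1.0
-7.7 -0.2 1.5
-7.7 0.6 0.3
-7.1 0.6 0.9
-7.6 -1.1 0.1
-7.6 0.1 1.0
```

That is about 2 s at 7.5–8.5 N with the sideways force around zero. Now I back straight off, slowly at first.

```bash
python3 -m handwheel '0 -0.05 0 0 0 0 0.6; 0 -0.1 -0.01 0 0 0 0.6; 0 -0.15 -0.02 0 0 0 0.6; 0 -0.2 -0.02 0 0 0 0.6; 0 -0.25 -0.03 0 0 0 0.6; 0 -0.3 -0.04 0 0 0 0.6; 0 -0.4 -0.05 0 0 0 0.6; 0 -0.5 -0.06 0 0 0 0.6'; python3 -m handwheel '0 -0.5 -0.06 0 0 0 0.6; 0 -1.2 -0.14 0 0 0 0.6; 0 -2.2 -0.26 0 0 0 0.6; 0 -3.4 -0.41 0 0 0 0.6; 0 -4.6 -0.55 0 0 0 0.6; 0 -5.6 -0.67 0 0 0 0.6; 0 -6.4 -0.77 0 0 0 0.6; 0 -6.5 -0.78 0 0 0 0.6';  python3 -m handwheel '0 0 -0.5 0 0 0 0.6; 0 0 -1.5 0 0 0 0.6; 0 0 -3 0 0 0 0.6; 0 0 -5 0 0 0 0.6; 0 0 -7.5 0 0 0 0.6; 0 0 -10 0 0 0 0.6; 0 0 -12 0 0 0 0.6; 0 0 -12 0 0 0 0.6'; python3 -m handwheel '4 -1 0 0 0 0 0.6; 8 -2 0 0 0 0 0.6; 12 -3 0 0 0 0 0.6; 16 -4 0 0 0 0 0.6; 20 -5 0 0 0 0 0.6; 23 -5.5 0 0 0 0 0.6; 24 -6 0 0 0 0 0.6; 24 -6 0 0 0 0 0.6'
python3 - <<'E'
from h import *
s=snap('scene','s9'); crop(s,200,180,280,260,8,'s9c'); t=snap('top','t9'); crop(t,260,150,345,255,5,'t9c'); print(r.read_state()['clock'])
E
```

```text
clock: 28.42
tool_pos: [566.5, -161.3, 33.9]
tcp_rot: [[-0.21, 0.97, 0.12], [0.978, 0.209, 0.024], [-0.001, 0.122, -0.992]]
force: [-0.7, -0.3, 0.4]
grip_width: 16.8
clock: 29.08
tool_pos: [499.4, -175.0, 32.6]
tcp_rot: [[-0.21, 0.971, 0.116], [0.978, 0.208, 0.025], [0.001, 0.119, -0.993]]
force: [-0.4, 0.3, 0.5]
grip_width: 17.4
clock: 29.75
tool_pos: [490.5, -179.4, 159.0]
tcp_rot: [[-0.211, 0.969, 0.127], [0.978, 0.21, 0.02], [-0.007, 0.128, -0.992]]
force: [0.2, -0.5, 0.3]
grip_width: 17.2
clock: 30.42
tool_pos: [377.3, 46.3, 144.6]
tcp_rot: [[-0.215, 0.97, 0.117], [0.977, 0.213, 0.026], [0.0, 0.12, -0.993]]
force: [-0.1, -0.5, 0.3]
grip_width: 17.3
30.5167
```

View pics/s9c.png

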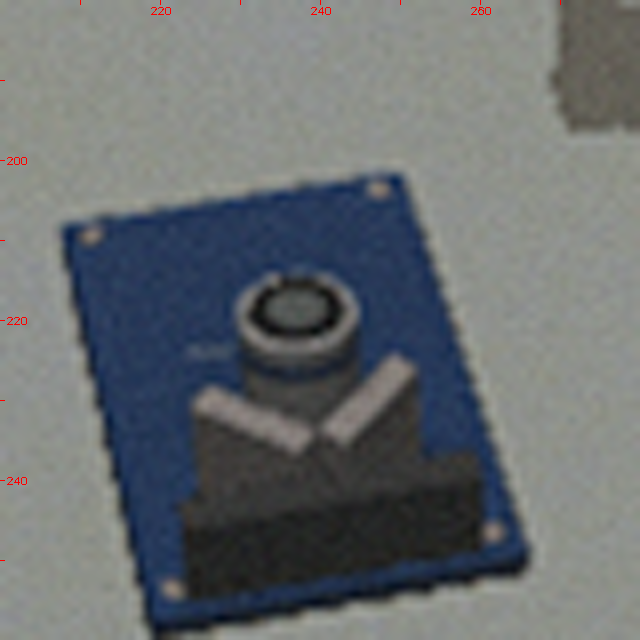

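View pics/t9c.png

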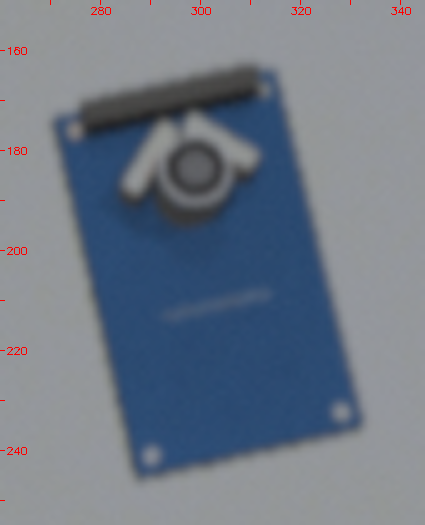

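View pics/s9.png

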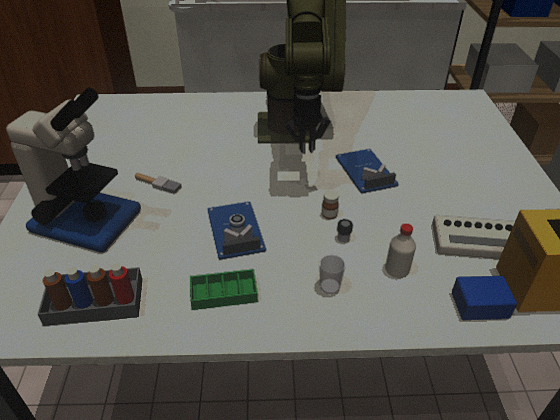

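```bash
cat > m2.py <<'E'
exec(open('m1.py').read().split("a=[92,54]")[0].replace('print','(lambda *a:0)'))
s9=load('s9');t9=load('t9')
def circ(sn,box,fn):
    pass
import numpy as np
# per-camera station fit (z=12 points), then expected top centre of seated tube
scr=[('scr -x-y',-1,-1),('scr -x+y',-1,1),('scr +x-y',1,-1),('scr +x+y',1,1)]
cor={'s':[((208,207.7),-1,-1),((250,201.7),-1,1),((218.8,257.3),1,-1),((266.3,249.5),1,1)],'t':[((332,235),-1,-1),((287,245.5),-1,1),((272,173.8),1,1),((315,164),1,-1)]}
for nm,cm,i,top in(('s',s9,0,(237,218.6)),('t',t9,1,(299,183.4))):
    def g(p):
        c,n=np.cos(p[2]),np.sin(p[2]);o=[]
        for k,sx,sy in scr:
            L=(sx*93.5,sy*54.2);o+=list(proj(cm,[p[0]+c*L[0]-n*L[1],p[1]+n*L[0]+c*L[1],12])[0]-pairs[k][i])
        return o
    q=least_squares(g,[551,-165,.21]).x;c,n=np.cos(q[2]),np.sin(q[2])
    P=onz(cm,top,82);d=P[:2]-q[:2]
    import builtins
    builtins.print(nm,q,'tube in station:',d@[c,n],d@[-n,c],'expected px',proj(cm,[q[0]+45*c,q[1]+45*n,82]),np.abs(g(q)).max())
E
python3 m2.py
python3 - <<'E'
from h import *
for f,b in(('s9',(222,205,252,235)),('t9',(284,168,314,198))):
    s=load(f); crop(s,*b,20,f+'z')
E
```

```text
s [ 5.52037292e+02 -1.63263399e+02  2.16861713e-01] tube in station: 44.14378412510894 0.3975360368846564 expected px [[236.9122601  218.83052541]] 0.2009710146953978
t [ 5.50226629e+02 -1.66009233e+02  2.12605884e-01] tube in station: 45.42974279244147 0.8409131419605261 expected px [[299.34312854 183.4876768 ]] 0.2855808913223541
```

View pics/s9z.png

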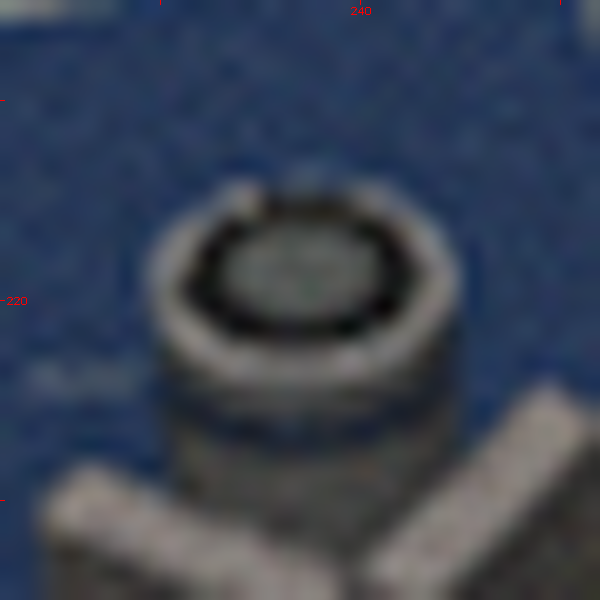

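View pics/t9z.png

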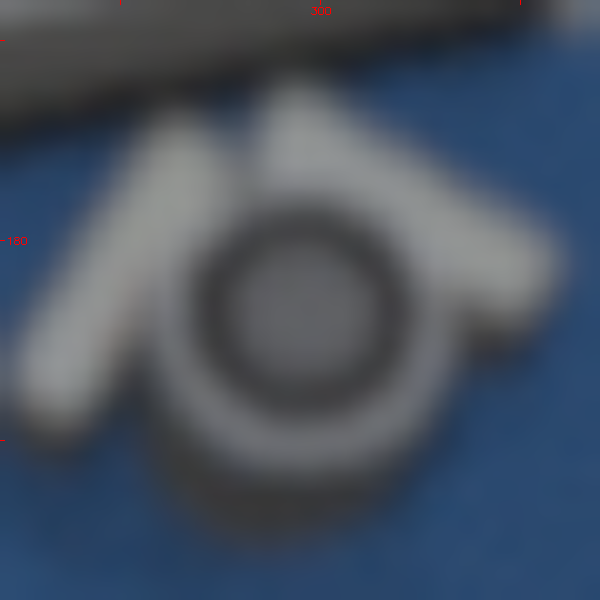

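Both cameras put the tube top within 1 mm of the seated position: (44.1, 0.4) and (45.4, 0.8) against (45, 0) in station coordinates. Its place is unchanged since the press: ring centre (237,219) in both pictures. In the pictures the bystanders stand where they did. Handing in.

Run:
```python
from h import *
a=load('s8')['img'][208:226,226:248].astype(float).mean(2);b=load('s9')['img'][208:226,226:248].astype(float).mean(2)
print(cv2.phaseCorrelate(a,b,cv2.createHanningWindow((22,18),cv2.CV_64F)))
a=load('scene0')['img'].astype(int);b=load('s9')['img'].astype(int)
for n,(x0,y0,x1,y1) in dict(jar=(320,190,342,218),eye=(335,217,356,245),bottle=(385,225,416,278),beaker=(316,255,347,296),tray=(188,268,260,310),brush=(133,170,183,195)).items(): print(n,np.abs(a-b)[y0:y1,x0:x1].mean().round(1))
print(r.sign_off())
```

```text
((0.04358033515592119, 0.6318514453904225), 0.603828278385131)
jar 3.5
eye 3.6
bottle 3.5
beaker 3.4
tray 3.6
brush 3.3
the job is handed in; nothing more can be done
None
```

I've handed the job in at about 30.5 s of the 72 s: the blue-ringed tube stands upright in the V of the right-hand station, pressed home and let go. No verdict was reported.

**How it went:** I picked the tube up and stood it on the white line; contact came 12 mm above the bench, as it should. I then slid it into the V with low, slightly open fingertips behind it. I eased it sideways by feel and pressed for about 2 s at 7.1–8.3 N (a few readings up to 9.6 N while settling). Sideways force was around zero, about 1 N at most. By that reading each face took about 5–6 N, well under 20.

**Last checks:**
- **Seating:** seen against the seat at (45, 0) mm on the plate, the two cameras put the tube's top at (44.1, 0.4) and (45.4, 0.8).
- **Bystanders:** all six are unchanged beyond image noise.

**Uncertain:**
- **Contact after letting go:** the pictures cannot settle contact finer than about 1 mm, so contact with both faces rests on the balanced force readings.
- **Shift while backing off:** an image comparison from before and after I backed the fingers away gave an apparent shift of 0.6 px (1–2 mm on the plate). I put it down to the gripper's shadow leaving, but I did not press again to confirm.
- **Camera agreement:** the two cameras disagreed by up to about 3 mm on where the station is.

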